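# Close a split bearing housing on its dowels and hold it shut

### The job

First push the lower half of the split bearing housing flush against both stops of the steel assembly fixture, the long fence and the end stop. Then put the upper half squarely on its two dowels and press it down against the sprung pad until the joint is fully closed; finish there, still holding the halves pressed together, because they spring open if you let go. The lower half must stay against both stops, and the other things on the bench are to be left where they are.

Things in the scene. Friction and masses are not known exactly. Their poses are not given: they have to be found in the camera images.
- stop_corner (a point): Inner corner of the fixed fixture at its plate's upper face (10 mm above the bench), where the inner faces of both stops meet; the stops are steel bars 16 mm thick, 20 mm high. x points squarely into the long fence (y = -164 to 16 mm); y runs along it into the end stop (x = -81 to -1 mm). Flush against both, the lower half has its centre at x = -31, y = -55 mm from here.
- plate_mid (a point): Centre of the upper face of the fixture's dark steel plate, 200 mm (x) by 270 mm (y), 10 mm thick, fixed on the bench; axes as stop_corner, which is 72 mm in x and 85 mm in y from here. The fence runs along the plate's edge on the side away from the robot.
- lower_mid (a point): Centre, half-way up, of the loose lower half (0.4 to 0.7 kg) of the aluminium bearing housing: a block 62 mm (x) by 110 mm (y), 40 mm high, lying on the plate with its joint face up. At the start its centre is 15 to 50 mm short of where it belongs in x and in y, with its long side within 12 degrees of the fence's direction and its +y end towards the end stop.
- joint_face (a point): Centre of the joint face (top) of the lower half, 20 mm above lower_mid. Two steel dowels 8 mm in diameter stand 16 mm out of it at y = +40 and -40 mm, x = 0; their upper 6 mm taper to 3 mm. Around this point a brass pad 25 mm in diameter stands 6 mm proud on a spring.
- upper_mid (a point): Centre, half-way up (25 mm above the underside), of the loose upper half (0.24 to 0.38 kg), lying on the bench joint face down: an aluminium plate 62 (x) by 110 (y) by 18 mm with a grip boss on top. Two through holes 9.5 mm wide at y = +40 and -40 mm, x = 0, take the dowels; fits either way round. It is 45 mm above lower_mid when closed, 51 mm when resting on the uncompressed pad.
- boss_mid (a point): Centre of the grip boss of the upper half, 9 mm above upper_mid: a block 36 mm (x) by 40 mm (y) by 32 mm high on the middle of the 18 mm plate; its top is 50 mm above the underside.
- pad (a joint): Travel of the sprung pad in the lower half, m: 0 = fully up (6 mm proud), 0.006 = flush, joint closed. The spring pushes up with 6 N at 0 and 10.2 N at 0.006, so closing takes 6 to 8 N beyond the upper half's weight, and letting go reopens the joint. 10 to 20 N of push is right.
- screwdriver: bystander: black-handled screwdriver lying on the bench; origin under its middle
- chuck_key: bystander: steel T-handled chuck key lying on the bench, about 100 mm long; origin under the cross bar, x along the shank
- oil: bystander: grey oil bottle, 56 mm wide, 130 mm tall, standing; origin under its centre
- stub: bystander: steel bar stub, 38 mm diameter, 45 mm tall, standing; origin under its centre
Not all that is in view belongs to the job. Leave any green look-alike of the part that bears lower_mid alone. Leave any pink look-alike of the part that bears upper_mid alone.

How it is judged (in metres and radians):
On the way:
1. The lower half is flush against both stops, before the upper half is put on it (x of lower_mid in the frame of stop_corner between -0.034 and -0.028 m and y of lower_mid in the frame of stop_corner between -0.058 and -0.052 m and angle between the y axis of lower_mid and the y axis of stop_corner, either way round below 0.04 rad and angle between lower_mid's own z axis and vertical below 0.05 rad and horizontal distance between upper_mid and lower_mid above 0.06 m), for 0.2 s.
At the end, for the whole second after the job is handed in: The lower half is against both stops (within 3 mm, 0.04 rad), the upper half is on its dowels (within 2.5 mm, 0.04 rad), the joint is closed to within 1.7 mm of the 6 mm spring travel, the robot is still bearing on the upper half (more than 2 N), and both halves are still (x of lower_mid in the frame of stop_corner between -0.034 and -0.028 m and y of lower_mid in the frame of stop_corner between -0.058 and -0.052 m and angle between the y axis of lower_mid and the y axis of stop_corner, either way round below 0.04 rad and angle between each of lower_mid, upper_mid's own z axis and vertical below 0.05 rad and x of upper_mid in the frame of lower_mid between -0.0025 and 0.0025 m and y of upper_mid in the frame of lower_mid between -0.0025 and 0.0025 m and angle between the y axis of upper_mid and the y axis of lower_mid, either way round below 0.04 rad and z of upper_mid in the frame of lower_mid between 0.042 and 0.0467 m and contact force between any of the fingers, the arm and upper above 2 N and linear speed of each of upper, lower below 0.03 m/s); the arm keeps its last pose, push and grip.
It fails at once if the screwdriver is disturbed (distance of screwdriver from where it was at the start of the episode above 0.03 m).
It fails at once if the chuck key is disturbed (distance of chuck_key from where it was at the start of the episode above 0.03 m).
It fails at once if the oil bottle is disturbed (distance of oil from where it was at the start of the episode above 0.03 m).
It fails at once if the bar stub is disturbed (distance of stub from where it was at the start of the episode above 0.03 m).
It also fails if it takes over 72 s, if anything falls off the work surface, if the arm or the gripper's body presses on something with over 40 N, if the wrist force passes 120 N, or if a joint passes its speed limit or range.

### The arm

A 7-joint arm with a two-finger parallel gripper is mounted at the origin on the work surface. World frame = base frame: x ahead of the robot, y to its left, z up, the work surface at z = 0. Lengths are in mm, angles in rad, forces in N, time in s.
With the tool pointing down it reaches from about 400 to 850 mm from the base axis. Payload 10.4 kg.
Tool frame: the origin (TCP) lies on the centre line of the jaws, within the pads' length; the fingertips stand 22 mm ahead of it and the grasp point (between the pads) lies 3 mm ahead of it; z points along the fingers, y is the direction in which the jaws open and shut (so a half turn about z gives the same grasp; the last joint's range is limited). The gripper opens to 87 mm and grips with 3 to 60 N. Pads are 19 mm wide; open, the fingers measure 117 mm over their backs; the gripper's body (75 mm by 190 mm) begins 51 mm behind the grasp point.
Start: joints at [-1.32, 0.332, -0.065, 1.46, 0.022, 1.35, -0.088], TCP at [168.981, 601.743, 244.576] pointing down, gripper open.
Joint ranges: [-2.6, 2.6], [-0.5, 2.12], [-1.47, 1.34], [0.16, 2.42], [-1.27, 4.41], [0.06, 2.06], [-2.6, 2.6]. Speed limits (rad/s): [2.22, 2.22, 2.79, 2.79, 3.14, 3.14, 3.14].

### API

Orientations are given as a unit quaternion [w, x, y, z].
In Python, from rig import manip, vision, silhouettes gives the robot as it stands.
- The arm moves only by the tool jog_arm, never from a script. Its arguments are lists of equal length, an entry for each row: "delta_pos": the shift along the tool's x, y, z in m, a list of three; "dr": the turn, a rotation vector about the tool's x, y, z in rad, a list of three; "gripper": the finger opening in m, from 0 to 0.087. In form: {"delta_pos": [[dx, dy, dz], ...], "dr": [[ax, ay, az], ...], "gripper": [gripper, ...]}. A call has 1 to 12 rows; each row shifts and turns the pose as measured when the row begins, along the tool's axes as they then stand; what a row does not reach is not made up. A row lasts 1/12 s, in which the tool goes at most 41.7 mm and 7.16 degrees, less where a joint would pass 70% of its speed; a pose out of reach is approached as far as the arm can. A call with a gripper value outside its range is refused whole. The fingers move at their own pace and stop on an object; the grip force is fixed at half the most. Time passes only in rows, so rows that do not move let the fingers close. It gives the time, the measured TCP pose, the force and the opening at its end, in the units of the state.
- manip.observe(): the state, without advancing time (a new reading comes with each control period).
- vision.snapshot(name): name is "side" or "top" or "wrist"; returns (picture, depth): 400x640x3 uint8, red, green, blue; 400x640 float32, mm along the optical axis (not along the pixel's ray), 0 where there is no reading.
- vision.get_calibration(name): a dict with "intrinsics" (3x3 intrinsics, pixels), "eye" and "attitude" of the camera in the world; the wrist camera has in their place "T_tool_cam" (4x4, takes a point from camera to tool coordinates, whose origin is the TCP and whose axes are the flange's). Camera axes: x right, y down, z forward; pixel columns grow to the right and rows downward; lengths in mm; the calibration is good to about 2 mm. A picture is of the moment at which its call begins: read the wrist's pose just before it. get_calibration takes no time and is no camera call.
- manip.close_job(): hands the job in, once; it reports no verdict.
Trained networks look in the newest picture that a camera, given by its name, has taken for a name from the list of things; names that differ only in an ending like _2 or _b are one class to them, and where a whole thing is asked for, a point or a joint stands for the part that bears it (a point fixed in the world has none). Each returns a list of dicts, best first, with "confidence" (0 to 1); they miss things now and then, are a little off and sometimes report something else, mostly with a low value. They report only what shows in the picture. A call takes as long as a camera call. They do not tell look-alikes from the thing itself.
- silhouettes(camera, thing): "pixels" (400x640 bool, what is visible of it) and "uv" ([column, row] in pixels, amid what is visible of it).
The state is a dict: "time_s": time; "qpos": joint angles; "qd": joint speeds; "joint_torque": joint torques, N m; "ee_pos": TCP position; "orientation": TCP orientation; "ft_force": force on the tool from outside, world axes, zero at the start; "moment": the same for the moment, N m; "gripper_width": finger opening in mm.
Only numpy, scipy, OpenCV 4.12 (cv2) and the standard library are available. Lean on these libraries where they do the work, as an engineer would, in place of code of your own. Each camera call takes 0.05 s, during which the arm holds its last target.

## Working session

There is one attempt and no reset: what is moved stays moved. The work goes in short steps, Python scripts to look and compute and a tool call to move; the robot and the scene stay as the last step left them, time stands still between calls to the robot, and variables do not carry over. Pictures are saved under pics/ and viewed, and the job is handed in when it is done.

Besides the shell and the picture viewer there is one more tool, called after "Request:" by a JSON object that holds its "api" and its "payload". jog_arm: Moves the arm, as the interface text tells. Its arguments: {"type":"object","properties":{"delta_pos":{"type":"array","items":{"type":"array","items":{"type":"number"}}},"dr":{"type":"array","items":{"type":"array","items":{"type":"number"}}},"gripper":{"type":"array","items":{"type":"number"}}},"required":["delta_pos","dr","gripper"]}

```bash
mkdir -p pics; ls; python3 - <<'E'
from rig import manip, vision, silhouettes
import cv2,numpy as np
print(manip.observe())
for n in ("top","side","wrist"):
    p,d=vision.snapshot(n); cv2.imwrite(f"pics/{n}0.png",p[:,:,::-1]); np.savez(f"{n}0.npz",p=p,d=d)
    print(n,vision.get_calibration(n))
E
```

```text
pics
{'time_s': 0.0, 'qpos': array([-1.31963067,  0.33287208, -0.06468926,  1.46091879,  0.02164719,
        1.34989537, -0.0885232 ]), 'qd': array([-0.00152794,  0.00015017, -0.00140621,  0.00050867, -0.00021687,
        0.000571  , -0.00134234]), 'joint_torque': array([ 1.60714603e-04, -6.23236370e+01,  2.48915702e-02, -3.89915729e+01,
       -6.13127556e-02,  3.93117161e-02,  1.23776317e-04]), 'ee_pos': array([168.90561886, 601.38652796, 243.76453136]), 'orientation': array([-3.88478417e-05,  1.36456955e-01,  9.90645755e-01, -6.97464754e-04]), 'ft_force': array([-0.52395454, -0.12681487, -0.11246412]), 'moment': array([ 0.01000306,  0.02475598, -0.00791446]), 'gripper_width': 87.16643322585283}
top {'intrinsics': array([[398.5437472 ,   0.        , 316.87264994],
       [  0.        , 398.5437472 , 195.50684216],
       [  0.        ,   0.        ,   1.        ]]), 'eye': array([ 601.81041151,  -17.40762367, 1199.34589044]), 'attitude': array([-0.02121138,  0.71211466, -0.70171368,  0.00637933])}
side {'intrinsics': array([[381.59056387,   0.        , 318.98290444],
       [  0.        , 381.59056387, 197.17903021],
       [  0.        ,   0.        ,   1.        ]]), 'eye': array([ 449.06288544, -888.61441079,  750.18118483]), 'attitude': array([-0.43766332,  0.89126488, -0.10506651,  0.05530612])}
wrist {'intrinsics': array([[304.39150157,   0.        , 315.8413401 ],
       [  0.        , 304.39150157, 196.4408337 ],
       [  0.        ,   0.        ,   1.        ]]), 'T_tool_cam': array([[-6.00623471e-04, -9.61768632e-01, -2.73862624e-01,
         7.40269124e+01],
       [ 9.99999695e-01, -4.41119764e-04, -6.44002213e-04,
         5.52557198e-01],
       [ 4.98574911e-04, -2.73862928e-01,  9.61768604e-01,
        -1.39448648e+02],
       [ 0.00000000e+00,  0.00000000e+00,  0.00000000e+00,
         1.00000000e+00]])}
```

View pics/top0.png

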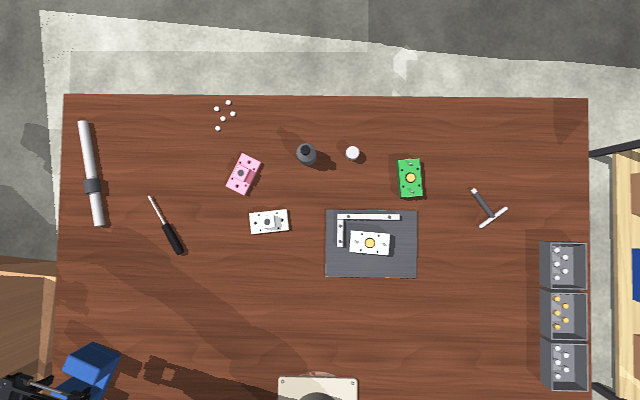

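View pics/side0.png

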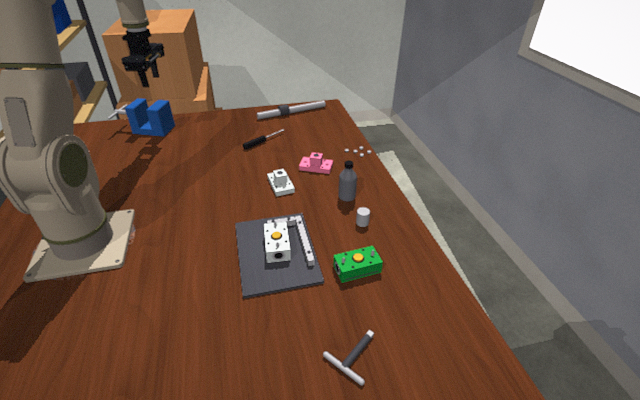

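```bash
cat > h.py <<'E'
from rig import manip, vision, silhouettes
import cv2,numpy as np
from scipy.spatial.transform import Rotation as R
def rot(q): return R.from_quat([q[1],q[2],q[3],q[0]]).as_matrix()
def campose(n,st=None):
    c=vision.get_calibration(n)
    if n=="wrist":
        st=st or manip.observe(); T=c["T_tool_cam"]; Rt=rot(st["orientation"])
        return c["intrinsics"],Rt@T[:3,:3],Rt@T[:3,3]+st["ee_pos"]
    return c["intrinsics"],rot(c["attitude"]),c["eye"]
def cloud(d,K,Rc,t):
    v,u=np.mgrid[0:d.shape[0],0:d.shape[1]]
    X=np.stack([(u-K[0,2])/K[0,0]*d,(v-K[1,2])/K[1,1]*d,d],-1)
    return X@Rc.T+t
def plane(uv,z,K,Rc,t):
    uv=np.atleast_2d(uv).astype(float)
    r=np.c_[(uv-K[:2,2])/K[0,0],np.ones(len(uv))]@Rc.T
    return t+r*((z-t[2])/r[:,2])[:,None]
def proj(P,K,Rc,t):
    X=(np.atleast_2d(P)-t)@Rc; return X[:,:2]/X[:,2:]*K[0,0]+K[:2,2]
def grab(n,name):
    st=manip.observe(); cp=campose(n,st); p,d=vision.snapshot(n)
    cv2.imwrite(f"pics/{name}.png",p[:,:,::-1]); np.savez(f"{name}.npz",p=p,d=d,K=cp[0],R=cp[1],t=cp[2]); return p,d,cp
def load(name):
    z=np.load(f"{name}.npz"); return z["p"],z["d"],(z["K"],z["R"],z["t"])
E
python3 - <<'E'
from h import *
p,d,cp=grab("top","top1"); W=cloud(d,*cp)
for th in ("lower_mid","upper_mid","screwdriver","chuck_key","oil","stub"):
    for s in silhouettes("top",th)[:3]:
        m=s["pixels"]&(d>0); P=W[m]; zt=np.percentile(P[:,2],95)
        q=P[P[:,2]>P[:,2].max()-60]
        r=cv2.minAreaRect(P[:,:2].astype(np.float32))
        print(th,round(s["confidence"],2),s["uv"],P.mean(0).round(),"z",np.percentile(P[:,2],[5,50,95]).round(),[np.round(x) for x in r])
for uv in ((330,270),(400,270),(345,265)): print(uv,W[uv[1],uv[0]].round(1))
big=cv2.resize(p[140:290,180:440,::-1],None,fx=3,fy=3,interpolation=cv2.INTER_CUBIC); cv2.imwrite("pics/crop1.png",big)
E
```

```text
lower_mid 0.96 [369.1, 241.6] [ 514. -143.   51.] z [47. 51. 57.] [array([ 515., -143.]), array([107.,  62.]), np.float64(89.0)]
lower_mid 0.55 [408.7, 176.6] [ 704. -258.   39.] z [24. 40. 46.] [array([ 706., -261.]), array([115.,  63.]), np.float64(5.0)]
upper_mid 0.81 [245.5, 176.6] [708. 228.  23.] z [ 1. 18. 51.] [array([710., 233.]), array([ 71., 117.]), np.float64(62.0)]
upper_mid 0.7 [268.7, 221.2] [571. 150.  25.] z [14. 19. 52.] [array([570., 152.]), array([ 61., 111.]), np.float64(8.0)]
screwdriver 0.73 [366.5, 243.5] [ 515. -143.   50.] z [46. 51. 57.] [array([ 512., -144.]), array([112.,  66.]), np.float64(86.0)]
screwdriver 0.7 [169.0, 236.7] [527. 445.  20.] z [ 7. 21. 27.] [array([550., 467.]), array([193.,  37.]), np.float64(31.0)]
chuck_key 0.53 [485.4, 208.8] [ 616. -490.   14.] z [ 4. 15. 19.] [array([ 612., -477.]), array([113.,  86.]), np.float64(58.0)]
oil 0.78 [305.8, 156.2] [760.  37.  92.] z [ 26.  92. 131.] [array([765.,  40.]), array([52., 52.]), np.float64(35.0)]
stub 0.44 [351.7, 150.8] [773. -92.  40.] z [ 6. 44. 48.] [array([775., -95.]), array([37., 42.]), np.float64(10.0)]
(330, 270) [427.7 -34.3  10. ]
(400, 270) [ 431.9 -240.4   12.8]
(345, 265) [443.3 -78.5  10.6]
```

View pics/crop1.png

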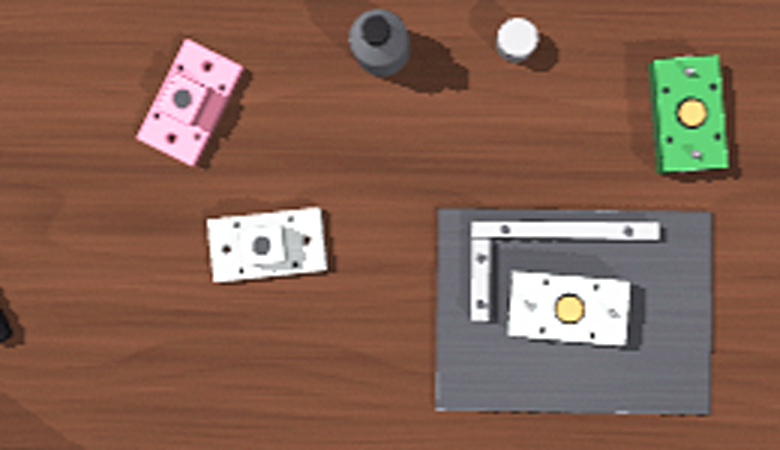

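```bash
cat >> h.py <<'E'
def go(target,n,st=None):
    st=st or manip.observe(); Rt=rot(st["orientation"]); dw=np.array(target)-st["ee_pos"]
    v=Rt.T@dw; print("tool delta m",(v/1000).round(4),"per row /%d"%n,(v/1000/n).round(5))
def stat():
    st=manip.observe(); Rt=rot(st["orientation"])
    print("t %.2f pos"%st["time_s"],st["ee_pos"].round(1),"tx",Rt[:,0].round(3),"yaw_ty deg",np.degrees(np.arctan2(Rt[1,1],Rt[0,1])).round(2),"tz",Rt[:,2].round(4),"F",st["ft_force"].round(1),"w",round(float(st["gripper_width"]),1),"q",st["qpos"].round(2))
    return st
E
python3 - <<'E'
from h import *
stat(); go([560,150,260],16)
E
```

```text
t 0.50 pos [169.  601.7 244.6] tx [-0.963  0.27   0.   ] yaw_ty deg 74.31 tz [-0.e+00  1.e-04 -1.e+00] F [-0.5 -0.   0.7] w 86.8 q [-1.32  0.33 -0.06  1.46  0.02  1.35 -0.09]
tool delta m [-0.4986 -0.3292 -0.0155] per row /16 [-0.03116 -0.02057 -0.00097]
```

Request:
{"api": "jog_arm", "payload": {"delta_pos": [[-0.0312,-0.0206,-0.001],[-0.0312,-0.0206,-0.001],[-0.0312,-0.0206,-0.001],[-0.0312,-0.0206,-0.001],[-0.0312,-0.0206,-0.001],[-0.0312,-0.0206,-0.001],[-0.0312,-0.0206,-0.001],[-0.0312,-0.0206,-0.001],[-0.0312,-0.0206,-0.001],[-0.0312,-0.0206,-0.001],[-0.0312,-0.0206,-0.001],[-0.0312,-0.0206,-0.001]], "dr": [[0,0,0],[0,0,0],[0,0,0],[0,0,0],[0,0,0],[0,0,0],[0,0,0],[0,0,0],[0,0,0],[0,0,0],[0,0,0],[0,0,0]], "gripper": [0.087,0.087,0.087,0.087,0.087,0.087,0.087,0.087,0.087,0.087,0.087,0.087]}}

```text
time_s: 1.5
ee_pos: [468.1, 255.5, 255.6]
orientation: [-0.001, 0.128, 0.992, 0.003]
ft_force: [0.9, 1.1, 0.6]
gripper_width: 86.8
```

Request:
{"api": "jog_arm", "payload": {"delta_pos": [[0,0,0],[0,0,0],[0,0,0],[0,0,0],[0,0,0],[0,0,0],[0,0,0],[0,0,0],[0,0,0],[0,0,0],[0,0,0],[0,0,0]], "dr": [[0,0,0.12],[0,0,0.12],[0,0,0.12],[0,0,0.12],[0,0,0.12],[0,0,0.12],[0,0,0.12],[0,0,0.12],[0,0,0.12],[0,0,0.12],[0,0,0.1],[0,0,0]], "gripper": [0.087,0.087,0.087,0.087,0.087,0.087,0.087,0.087,0.087,0.087,0.087,0.087]}}

```text
time_s: 2.5
ee_pos: [475.8, 243.5, 257.6]
orientation: [-0.001, 0.723, 0.691, 0.003]
ft_force: [0.0, -0.4, -0.2]
gripper_width: 87.0
```

```bash
python3 - <<'E'
from h import *
stat(); go([560,150,260],6)
E
```

```text
t 2.50 pos [475.8 243.5 257.6] tx [0.046 0.999 0.005] yaw_ty deg -2.62 tz [ 0.0029  0.0052 -1.    ] F [ 0.  -0.4 -0.2] w 87.0 q [-0.86  0.12  0.34  1.7  -0.04  1.32 -0.57]
tool delta m [-0.0895  0.0884 -0.0026] per row /6 [-0.01492  0.01473 -0.00043]
```

Request:
{"api": "jog_arm", "payload": {"delta_pos": [[-0.015,0.0147,0],[-0.015,0.0147,0],[-0.015,0.0147,0],[-0.015,0.0147,0],[-0.015,0.0147,0],[-0.015,0.0147,0],[0,0,0],[0,0,0]], "dr": [[0,0,0],[0,0,0],[0,0,0],[0,0,0],[0,0,0],[0,0,0],[0,0,0],[0,0,0]], "gripper": [0.087,0.087,0.087,0.087,0.087,0.087,0.087,0.087]}}

```text
time_s: 3.17
ee_pos: [563.5, 148.2, 257.8]
orientation: [-0.001, 0.711, 0.703, 0.004]
ft_force: [-0.5, 1.1, 0.2]
gripper_width: 87.2
```

```bash
python3 - <<'E'
from h import *
stat(); p,d,cp=grab("wrist","wu1"); W=cloud(d,*cp)
for s in silhouettes("wrist","upper_mid"):
    m=s["pixels"]&(d>0); P=W[m]
    print(s["confidence"],s["uv"],np.percentile(P[:,2],[2,20,50,80,98]).round(1))
    for lo,hi in((10,26),(42,58)):
        Q=P[(P[:,2]>lo)&(P[:,2]<hi)]; r=cv2.minAreaRect(Q[:,:2].astype(np.float32)); print(lo,len(Q),np.median(Q[:,2]),r)
E
```

```text
t 3.17 pos [563.5 148.2 257.8] tx [0.011 1.    0.006] yaw_ty deg -0.65 tz [ 0.0036  0.0063 -1.    ] F [-0.5  1.1  0.2] w 87.2 q [-0.7   0.23  0.43  1.58 -0.1   1.34 -0.26]
0.64 [321.0, 165.0] [15.4 16.8 17.7 48.6 50.5]
10 3013 17.335649556308624 ((570.4718627929688, 151.8141326904297), (61.94541931152344, 110.24356079101562), 7.033328056335449)
42 1047 49.34148446697719 ((570.5621948242188, 151.92669677734375), (35.96402359008789, 40.34722900390625), 7.133210182189941)
0.63 [434.3, 98.2] [ 3.5 16.6 17.6 48.4 50.4]
10 3460 17.24143210473696 ((711.1793823242188, 231.41085815429688), (62.3135871887207, 110.97294616699219), 64.4794921875)
42 1305 49.23188671906058 ((710.791748046875, 231.5261993408203), (36.29907989501953, 40.3348388671875), 64.82933044433594)
```

View pics/wu1.png

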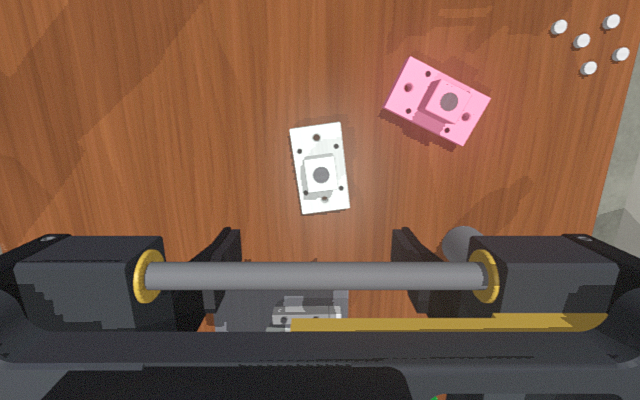

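```bash
python3 - <<'E'
from h import *
stat(); go([525,-143,262],10)
E
```

```text
t 3.27 pos [563.1 148.6 257.9] tx [0.012 1.    0.006] yaw_ty deg -0.67 tz [ 0.0037  0.0064 -1.    ] F [ 0.   0.8 -0.6] w 87.1 q [-0.7   0.23  0.43  1.59 -0.1   1.34 -0.26]
tool delta m [-0.292  -0.0347 -0.0061] per row /10 [-0.0292  -0.00347 -0.00061]
```

Request:
{"api": "jog_arm", "payload": {"delta_pos": [[-0.0292,-0.0035,-0.0006],[-0.0292,-0.0035,-0.0006],[-0.0292,-0.0035,-0.0006],[-0.0292,-0.0035,-0.0006],[-0.0292,-0.0035,-0.0006],[-0.0292,-0.0035,-0.0006],[-0.0292,-0.0035,-0.0006],[-0.0292,-0.0035,-0.0006],[-0.0292,-0.0035,-0.0006],[-0.0292,-0.0035,-0.0006],[0,0,0],[0,0,0]], "dr": [[0,0,0],[0,0,0],[0,0,0],[0,0,0],[0,0,0],[0,0,0],[0,0,0],[0,0,0],[0,0,0],[0,0,0],[0.0037,-0.0064,0],[0,0,0]], "gripper": [0.087,0.087,0.087,0.087,0.087,0.087,0.087,0.087,0.087,0.087,0.087,0.087]}}

```text
time_s: 4.27
ee_pos: [524.0, -139.9, 261.7]
orientation: [-0.002, 0.697, 0.717, 0.003]
ft_force: [0.2, 0.7, 0.2]
gripper_width: 86.9
```

```bash
python3 - <<'E'
from h import *
stat(); p,d,cp=grab("wrist","wl1"); W=cloud(d,*cp)
for s in silhouettes("wrist","lower_mid"):
    m=s["pixels"]&(d>0); P=W[m]
    print(s["confidence"],s["uv"],np.percentile(P[:,2],[2,20,50,80,98]).round(1))
    for lo,hi in((46,54),(54.2,60)):
        Q=P[(P[:,2]>lo)&(P[:,2]<hi)]; r=cv2.minAreaRect(Q[:,:2].astype(np.float32)); print(lo,len(Q),np.median(Q[:,2]),r)
# fixture bars: z 26..34
b=(W[...,2]>26)&(W[...,2]<34)&(d>0); b[225:]=0
n,l,st,c=cv2.connectedComponentsWithStats(b.astype(np.uint8))
for i in range(1,n):
    if st[i,4]>150:
        Q=W[l==i]; print(st[i],np.median(Q[:,2]),Q.min(0),Q.max(0),cv2.minAreaRect(Q[:,:2].astype(np.float32)))
E
```

```text
t 4.27 pos [ 524.  -139.9  261.7] tx [-0.028  1.     0.007] yaw_ty deg 1.63 tz [ 0.0015  0.0075 -1.    ] F [0.2 0.7 0.2] w 86.9 q [-0.38  0.15  0.63  1.69 -0.1   1.34  0.29]
0.56 [306.8, 178.1] [43.1 48.7 49.4 50.2 56.7]
46 4301 49.37428032238353 ((514.9702758789062, -144.06680297851562), (111.33975219726562, 61.993560791015625), 85.76815795898438)
54.2 341 55.49744986636051 ((515.491455078125, -141.5947723388672), (81.257568359375, 23.915470123291016), 74.26628875732422)
0.56 [446.8, 247.3] [ 1.9 13.5 32.9 39.3 40.6]
46 0 nan ((0.0, 0.0), (0.0, 0.0), 0.0)
54.2 0 nan ((0.0, 0.0), (0.0, 0.0), 0.0)
[515   0  29  47 227] 29.85357426546898 [739.86615764  12.79997588  26.02154406] [774.74909259  57.91888296  33.98913309] ((752.7098999023438, 30.564231872558594), (19.487071990966797, 52.27751922607422), 31.747163772583008)
[ 297  100   83  125 2579] 29.34652992419251 [ 500.93317836 -204.89749188   26.04932354] [597.96150825 -51.82311649  33.8587364 ] ((549.52685546875, -128.41651916503906), (96.7289047241211, 153.17042541503906), 0.17587096989154816)
  return _methods._mean(a, axis=axis, dtype=dtype,
  ret = ret.dtype.type(ret / rcount)
```

View pics/wl1.png

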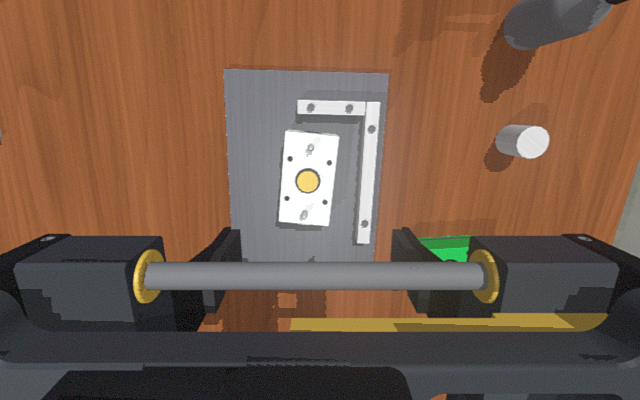

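```bash
python3 - <<'E'
from h import *
p,d,cp=load("wl1"); W=cloud(d,*cp)
b=(W[...,2]>27)&(W[...,2]<33)&(d>0); b[225:]=0
n,l,st,c=cv2.connectedComponentsWithStats(b.astype(np.uint8))
i=1+np.argmax(st[1:,4]); m=l==i
# per row: fence outer/inner x
rows=range(125,222,2); o=[];a=[]
for r in rows:
    q=W[r][m[r]]; q=q[q[:,0]>575]
    if len(q): o.append(q[q[:,0].argmax()]); a.append(q[q[:,0].argmin()])
o=np.array(o);a=np.array(a)
for e in(o,a):
    f=np.polyfit(e[:,1],e[:,0],1); print("fence x=%.2f at y=-120, slope %.4f (deg %.2f)"%(np.polyval(f,-120),f[0],np.degrees(np.arctan(-f[0]))))
o=[];a=[]
for cc in range(302,355,2):
    q=W[:,cc][m[:,cc]]; q=q[q[:,1]>-75]; o.append(q[q[:,1].argmax()]); a.append(q[q[:,1].argmin()])
for e in map(np.array,(o,a)):
    f=np.polyfit(e[:,0],e[:,1],1); print("stop y=%.2f at x=550, slope deg %.2f"%(np.polyval(f,550),np.degrees(np.arctan(f[0]))))
# plate
pl=(abs(W[...,2]-10)<3)&(d>0)
for r in (85,95,120,160,200): q=W[r][pl[r]]; q=q[(q[:,0]<620)&(q[:,0]>350)]; print(r,q[:,0].min(),q[:,0].max(),q[:,1].mean())
for r in (85,): pass
stat()
E
```

```text
fence x=596.97 at y=-120, slope -0.0009 (deg 0.05)
fence x=582.04 at y=-120, slope -0.0004 (deg 0.03)
stop y=-52.45 at x=550, slope deg 0.03
stop y=-67.17 at x=550, slope deg 0.09
85 410.98136557153066 608.7797999716897 -34.3731195836049
95 410.3467968330666 608.4140290966918 -45.92103255884975
120 409.6639082004507 608.8613785479354 -75.89635307287422
160 410.0879752657793 609.6833692281477 -126.35210385927577
200 409.59180520239977 608.6218717511921 -180.23992869558933
t 4.37 pos [ 524.1 -139.6  261.7] tx [-0.029  1.     0.008] yaw_ty deg 1.65 tz [ 0.0017  0.0076 -1.    ] F [ 0.2 -0.5 -0.1] w 87.4 q [-0.38  0.15  0.63  1.69 -0.1   1.34  0.29]
```

```bash
python3 - <<'E'
from h import *
go([515,-144,110],6)
E
```

```text
tool delta m [-0.0053 -0.0095  0.1517] per row /6 [-0.00088 -0.00158  0.02528]
```

Request:
{"api": "jog_arm", "payload": {"delta_pos": [[-0.001,-0.0016,0.0253],[-0.001,-0.0016,0.0253],[-0.001,-0.0016,0.0253],[-0.001,-0.0016,0.0253],[-0.001,-0.0016,0.0253],[-0.001,-0.0016,0.0253],[0,0,0],[0,0,0]], "dr": [[0,-0.0076,0.05],[0,0,0.053],[0,0,0],[0,0,0],[0,0,0],[0,0,0],[0,0,0],[0,0,0]], "gripper": [0.087,0.087,0.087,0.087,0.087,0.087,0.087,0.087]}}

```text
time_s: 5.03
ee_pos: [518.3, -130.7, 105.6]
orientation: [0.001, 0.727, 0.687, 0.004]
ft_force: [0.4, 0.4, -0.1]
gripper_width: 87.1
```

```bash
python3 - <<'E'
from h import *
stat(); go([515,-144,56],4)
E
```

```text
t 5.03 pos [ 518.3 -130.7  105.6] tx [0.057 0.998 0.006] yaw_ty deg -3.28 tz [ 0.0071  0.0053 -1.    ] F [ 0.4  0.4 -0.1] w 87.1 q [-0.36  0.29  0.6   1.89 -0.2   1.01  0.27]
tool delta m [-0.0138 -0.0029  0.0495] per row /4 [-0.00345 -0.00073  0.01237]
```

Request:
{"api": "jog_arm", "payload": {"delta_pos": [[-0.0069,-0.0015,0],[-0.0069,-0.0015,0],[0,0,0]], "dr": [[0.0071,-0.0053,0.016],[0,0,0],[0,0,0]], "gripper": [0.087,0.087,0.087]}}

```text
time_s: 5.28
ee_pos: [516.2, -143.4, 108.9]
orientation: [0.001, 0.732, 0.682, 0.001]
ft_force: [1.1, -0.2, -0.7]
gripper_width: 86.9
```

```bash
python3 - <<'E'
from h import *
stat(); go([515,-144,56],4)
E
```

```text
t 5.28 pos [ 516.2 -143.4  108.9] tx [0.071 0.997 0.001] yaw_ty deg -4.06 tz [ 2.1e-03  6.0e-04 -1.0e+00] F [ 1.1 -0.2 -0.7] w 86.9 q [-0.34  0.29  0.61  1.88 -0.19  1.03  0.28]
tool delta m [-0.0007 -0.0013  0.0529] per row /4 [-0.00017 -0.00032  0.01321]
```

Request:
{"api": "jog_arm", "payload": {"delta_pos": [[0,-0.001,0.013],[0,0,0.013],[0,0,0.013],[0,0,0.013],[0,0,0]], "dr": [[0.002,0,0],[0,0,0],[0,0,0],[0,0,0],[0,0,0]], "gripper": [0.087,0.087,0.087,0.087,0.087]}}

```text
time_s: 5.7
ee_pos: [518.8, -144.7, 58.0]
orientation: [0.003, 0.732, 0.681, 0.004]
ft_force: [-0.5, 1.2, 0.3]
gripper_width: 87.1
```

```bash
python3 - <<'E'
from h import *
stat(); go([515,-144,56],1)
E
```

```text
t 5.70 pos [ 518.8 -144.7   58. ] tx [0.072 0.997 0.002] yaw_ty deg -4.13 tz [ 9.9e-03  9.0e-04 -1.0e+00] F [-0.5  1.2  0.3] w 87.1 q [-0.31  0.37  0.58  1.92 -0.25  0.92  0.33]
tool delta m [ 0.0004 -0.0038  0.002 ] per row /1 [ 0.00038 -0.00384  0.00195]
```

Request:
{"api": "jog_arm", "payload": {"delta_pos": [[0,-0.0038,0.001],[0,0,0]], "dr": [[0.0099,-0.001,0],[0,0,0]], "gripper": [0.087,0.087]}}

```text
time_s: 5.87
ee_pos: [514.7, -144.7, 57.1]
orientation: [-0.001, 0.732, 0.681, -0.0]
ft_force: [-0.9, -0.8, 0.5]
gripper_width: 86.9
```

```bash
python3 - <<'E'
from h import *
stat(); go([515,-144,56],1)
E
```

```text
t 5.87 pos [ 514.7 -144.7   57.1] tx [0.073 0.997 0.   ] yaw_ty deg -4.16 tz [-1.2e-03  4.0e-04 -1.0e+00] F [-0.9 -0.8  0.5] w 86.9 q [-0.31  0.37  0.59  1.92 -0.25  0.93  0.32]
tool delta m [0.0007 0.0003 0.0011] per row /1 [0.00075 0.00026 0.00108]
```

Well aligned; close.

Request:
{"api": "jog_arm", "payload": {"delta_pos": [[0,0,0],[0,0,0],[0,0,0],[0,0,0],[0,0,0],[0,0,0]], "dr": [[0,0,0],[0,0,0],[0,0,0],[0,0,0],[0,0,0],[0,0,0]], "gripper": [0.06,0.05,0.05,0.05,0.05,0.05]}}

```text
time_s: 6.37
ee_pos: [515.8, -145.0, 59.5]
orientation: [0.001, 0.732, 0.681, 0.001]
ft_force: [0.0, -0.1, -4.4]
gripper_width: 61.6
```

```bash
python3 - <<'E'
from h import *
stat(); go([530,-133,57],4)
E
```

```text
t 6.37 pos [ 515.8 -145.    59.5] tx [0.073 0.997 0.001] yaw_ty deg -4.17 tz [ 2.1e-03  6.0e-04 -1.0e+00] F [ 0.  -0.1 -4.4] w 61.6 q [-0.31  0.36  0.59  1.92 -0.25  0.93  0.32]
tool delta m [0.013  0.0133 0.0025] per row /4 [0.00324 0.00332 0.00063]
```

```bash
python3 - <<'E'
from h import *
go([545.5,-129,57.3],6)
E
```

```text
tool delta m [0.0181 0.0285 0.0023] per row /6 [0.00301 0.00474 0.00038]
```

Request:
{"api": "jog_arm", "payload": {"delta_pos": [[0,0,0.0012],[0.003,0.0047,0.0012],[0.003,0.0047,0],[0.003,0.0047,0],[0.003,0.0047,0],[0.003,0.0047,0],[0.003,0.0047,0],[0,0,0]], "dr": [[0,0,0],[0,0,-0.02],[0,0,-0.02],[0,0,-0.02],[0,0,-0.013],[0,0,0],[0,0,0],[0,0,0]], "gripper": [0.05,0.05,0.05,0.05,0.05,0.05,0.05,0.05]}}

```text
time_s: 7.03
ee_pos: [543.3, -130.9, 59.5]
orientation: [-0.001, 0.707, 0.707, -0.001]
ft_force: [0.4, 1.2, 0.2]
gripper_width: 61.8
```

```bash
python3 - <<'E'
from h import *
stat(); go([550.5,-123.7,57.3],6)
E
```

```text
t 7.03 pos [ 543.3 -130.9   59.5] tx [-0.     1.    -0.001] yaw_ty deg 0.03 tz [-3.e-03 -6.e-04 -1.e+00] F [0.4 1.2 0.2] w 61.8 q [-0.31  0.41  0.56  1.86 -0.26  0.95  0.36]
tool delta m [0.0072 0.0072 0.0022] per row /6 [0.0012  0.0012  0.00036]
```

Request:
{"api": "jog_arm", "payload": {"delta_pos": [[0.001,0.002,0.0003],[0.001,0.002,0],[0.001,0.002,0],[0.001,0.002,0],[0.001,0.0015,0],[0.001,0.001,0]], "dr": [[0,0,0],[0,0,0],[0,0,0],[0,0,0],[0,0,0],[0,0,0]], "gripper": [0.05,0.05,0.05,0.05,0.05,0.05]}}

```text
time_s: 7.53
ee_pos: [550.6, -128.2, 59.7]
orientation: [-0.003, 0.708, 0.707, -0.005]
ft_force: [-7.7, -3.5, 8.0]
gripper_width: 61.6
```

```bash
python3 - <<'E'
from h import *
stat(); go([550.5,-123.7,57.3],6)
E
```

```text
t 7.53 pos [ 550.6 -128.2   59.7] tx [ 0.001  1.    -0.003] yaw_ty deg -0.08 tz [-0.0108 -0.0029 -0.9999] F [-7.7 -3.5  8. ] w 61.6 q [-0.31  0.43  0.56  1.83 -0.26  0.97  0.35]
tool delta m [ 0.0045 -0.      0.0024] per row /6 [ 7.6e-04 -1.0e-05  4.0e-04]
```

Request:
{"api": "jog_arm", "payload": {"delta_pos": [[0.002,0.0003,0],[0.002,0.0003,0],[0.002,0.0003,0],[0.002,0.0003,0],[0.002,0.0003,0]], "dr": [[-0.008,0.002,0],[0,0,0],[0,0,0],[0,0,0],[0,0,0]], "gripper": [0.05,0.05,0.05,0.05,0.05]}}

```text
time_s: 7.95
ee_pos: [550.0, -125.3, 59.6]
orientation: [0.001, 0.709, 0.705, -0.005]
ft_force: [-3.8, -6.7, 1.9]
gripper_width: 61.7
```

```bash
python3 - <<'E'
from h import *
stat(); go([550.5,-123.7,57.3],6)
E
```

```text
t 7.95 pos [ 550.  -125.3   59.6] tx [ 0.006  1.    -0.009] yaw_ty deg -0.37 tz [-0.0047 -0.0086 -1.    ] F [-3.8 -6.7  1.9] w 61.7 q [-0.32  0.42  0.56  1.84 -0.26  0.96  0.34]
tool delta m [0.0016 0.0005 0.0023] per row /6 [2.6e-04 8.0e-05 3.8e-04]
```

Request:
{"api": "jog_arm", "payload": {"delta_pos": [[0.003,0.0008,0],[0.004,0.0008,0],[0.004,0.001,0],[0.004,0.001,0]], "dr": [[-0.004,0.008,-0.006],[0,0.003,0],[0,0,0],[0,0,0]], "gripper": [0.05,0.05,0.05,0.05]}}

```text
time_s: 8.28
ee_pos: [550.3, -123.2, 59.6]
orientation: [0.003, 0.709, 0.705, -0.006]
ft_force: [-5.9, -12.4, 2.6]
gripper_width: 61.5
```

```bash
python3 - <<'E'
from h import *
stat(); go([550.5,-123.7,57.3],6)
E
```

```text
t 8.28 pos [ 550.3 -123.2   59.6] tx [ 0.006  1.    -0.013] yaw_ty deg -0.37 tz [-0.0039 -0.0127 -0.9999] F [ -5.9 -12.4   2.6] w 61.5 q [-0.33  0.42  0.56  1.84 -0.25  0.95  0.33]
tool delta m [-0.0005  0.0002  0.0023] per row /6 [-8.0e-05  4.0e-05  3.8e-04]
```

Request:
{"api": "jog_arm", "payload": {"delta_pos": [[0,0,0],[0,0,0],[0,0,0],[0,0,0],[0,0,-0.03],[0,0,-0.04],[-0.005,0,-0.04],[-0.005,0,-0.04],[0,0,-0.04],[0,0,0],[0,0,0]], "dr": [[0,0,0],[0,0,0],[0,0,0],[0,0,0],[0,0,0],[0,0,0],[-0.004,0.013,0],[0,0,0],[0,0,0],[0,0,0],[0,0,0]], "gripper": [0.075,0.087,0.087,0.087,0.087,0.087,0.087,0.087,0.087,0.087,0.087]}}

```text
time_s: 9.2
ee_pos: [551.2, -127.7, 257.3]
orientation: [-0.001, 0.707, 0.707, 0.001]
ft_force: [0.6, 0.9, -1.9]
gripper_width: 87.0
```

```bash
cat > look.py <<'E'
from h import *
import sys
def look(name):
    stat(); p,d,cp=grab("wrist",name); W=cloud(d,*cp)
    for s in silhouettes("wrist","lower_mid")[:2]:
        m=s["pixels"]&(d>0); P=W[m]
        Q=P[(P[:,2]>46)&(P[:,2]<54)]
        if len(Q)>500: print(s["confidence"],s["uv"],np.median(Q[:,2]),cv2.minAreaRect(Q[:,:2].astype(np.float32)))
    b=(W[...,2]>27)&(W[...,2]<33)&(d>0); b[225:]=0
    n,l,st,c=cv2.connectedComponentsWithStats(b.astype(np.uint8)); i=1+np.argmax(st[1:,4]); Q=W[l==i]; print("fix outer max",np.percentile(Q,99.8,axis=0))
if __name__=="__main__": look(sys.argv[1])
E
python3 look.py wl2
```

```text
t 9.20 pos [ 551.2 -127.7  257.3] tx [0.    1.    0.004] yaw_ty deg -0.02 tz [ 3.0e-04  3.7e-03 -1.0e+00] F [ 0.6  0.9 -1.9] w 87.0 q [-0.39  0.21  0.62  1.63 -0.13  1.34  0.26]
0.69 [313.8, 169.6] 49.36050272770339 ((550.5634155273438, -123.200439453125), (62.04719161987305, 110.1811752319336), 0.007055901922285557)
fix outer max [597.59188641 -52.0155471   32.9097353 ]
```

View pics/wl2.png

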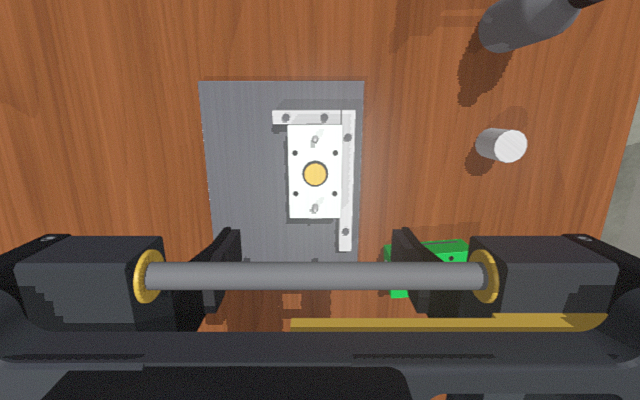

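```bash
python3 - <<'E'
from h import *
go([570.5,148,257],9)
E
```

```text
tool delta m [2.759e-01 1.920e-02 2.000e-04] per row /9 [3.065e-02 2.140e-03 3.000e-05]
```

Request:
{"api": "jog_arm", "payload": {"delta_pos": [[0.0307,0.0021,0],[0.0307,0.0021,0],[0.0307,0.0021,0],[0.0307,0.0021,0],[0.0307,0.0021,0],[0.0307,0.0021,0],[0.0307,0.0021,0],[0.0307,0.0021,0],[0.0307,0.0021,0],[0,0,0],[0,0,0],[0,0,0]], "dr": [[0,0,0],[0,0,0],[0,0,0],[0,0,0],[0,0,0],[0,0,0],[0,0,0],[0,0,0],[0,0,0],[0,0,-0.06],[0,0,-0.06],[0,0,0]], "gripper": [0.087,0.087,0.087,0.087,0.087,0.087,0.087,0.087,0.087,0.087,0.087,0.087]}}

```text
time_s: 10.3
ee_pos: [562.3, 164.8, 236.5]
orientation: [-0.01, 0.661, 0.75, -0.011]
ft_force: [0.1, 0.4, -0.4]
gripper_width: 87.1
```

```bash
python3 - <<'E'
from h import *
stat(); p,d,cp=grab("wrist","wu2"); W=cloud(d,*cp)
for s in silhouettes("wrist","upper_mid")[:2]:
    m=s["pixels"]&(d>0); P=W[m]
    for lo,hi in((10,26),(42,58)):
        Q=P[(P[:,2]>lo)&(P[:,2]<hi)]; print(s["uv"],lo,len(Q),cv2.minAreaRect(Q[:,:2].astype(np.float32)))
go([570.6,151.9,100],6)
E
```

```text
t 10.30 pos [562.3 164.8 236.5] tx [-0.126  0.992  0.   ] yaw_ty deg 7.24 tz [-0.0283 -0.0033 -0.9996] F [ 0.1  0.4 -0.4] w 87.1 q [-0.71  0.28  0.43  1.58 -0.12  1.34 -0.14]
[453.3, 132.3] 10 3744 ((711.1788940429688, 231.62608337402344), (62.426734924316406, 111.03147888183594), 64.54077911376953)
[453.3, 132.3] 42 1425 ((710.5946044921875, 231.68435668945312), (36.270591735839844, 40.45061492919922), 64.52749633789062)
[327.7, 181.5] 10 3231 ((570.4845581054688, 151.759521484375), (62.032310485839844, 110.50494384765625), 7.08782434463501)
[327.7, 181.5] 42 1134 ((570.742919921875, 152.517333984375), (35.62174606323242, 39.57562255859375), 7.266197681427002)
tool delta m [-0.0123  0.0104  0.1366] per row /6 [-0.00204  0.00173  0.02277]
```

Request:
{"api": "jog_arm", "payload": {"delta_pos": [[0,0,0],[-0.002,0.0017,0.022],[-0.002,0.0017,0.022],[-0.002,0.0017,0.022],[-0.002,0.0017,0.022],[-0.002,0.0017,0.022],[-0.002,0.0017,0.022],[0,0,0]], "dr": [[-0.028,0.003,0.002],[0,0,0],[0,0,0],[0,0,0],[0,0,0],[0,0,0],[0,0,0],[0,0,0]], "gripper": [0.087,0.087,0.087,0.087,0.087,0.087,0.087,0.087]}}

```text
time_s: 11.07
ee_pos: [575.1, 145.4, 98.7]
orientation: [0.0, 0.674, 0.738, 0.001]
ft_force: [0.1, -0.5, -0.2]
gripper_width: 87.1
```

```bash
python3 - <<'E'
from h import *
stat(); go([570.5,151.8,46],5)
E
```

```text
t 11.07 pos [575.1 145.4  98.7] tx [-0.091  0.996  0.002] yaw_ty deg 5.2 tz [ 0.002  0.002 -1.   ] F [ 0.1 -0.5 -0.2] w 87.1 q [-0.66  0.4   0.41  1.73 -0.18  1.04 -0.09]
tool delta m [ 0.0066 -0.0041  0.0527] per row /5 [ 0.00133 -0.00081  0.01053]
```

Request:
{"api": "jog_arm", "payload": {"delta_pos": [[0.0066,-0.0041,0],[0,0,0.012],[0,0,0.012],[0,0,0.012],[0,0,0]], "dr": [[0.002,-0.002,-0.033],[0,0,0],[0,0,0],[0,0,0],[0,0,0]], "gripper": [0.087,0.087,0.087,0.087,0.087]}}

```text
time_s: 11.48
ee_pos: [571.0, 151.7, 62.7]
orientation: [0.001, 0.663, 0.749, 0.001]
ft_force: [0.6, -1.0, -0.2]
gripper_width: 87.4
```

```bash
python3 - <<'E'
from h import *
stat(); go([570.5,151.8,46],5)
E
```

```text
t 11.48 pos [571.  151.7  62.7] tx [-0.122  0.993  0.   ] yaw_ty deg 7.0 tz [ 3.e-03  8.e-04 -1.e+00] F [ 0.6 -1.  -0.2] w 87.4 q [-0.66  0.44  0.39  1.77 -0.2   0.97 -0.06]
tool delta m [ 0.0001 -0.0006  0.0167] per row /5 [ 3.00e-05 -1.20e-04  3.33e-03]
```

Request:
{"api": "jog_arm", "payload": {"delta_pos": [[0,-0.0005,0.008],[0,0,0.008],[0,0,0],[0,0,0]], "dr": [[0.003,0,-0.002],[0,0,0],[0,0,0],[0,0,0]], "gripper": [0.087,0.087,0.087,0.087]}}

```text
time_s: 11.82
ee_pos: [570.9, 151.9, 45.2]
orientation: [-0.0, 0.662, 0.75, 0.0]
ft_force: [-0.2, -0.1, 0.5]
gripper_width: 87.2
```

```bash
python3 - <<'E'
from h import *
stat(); go([570.5,151.8,46],1)
E
```

```text
t 11.82 pos [570.9 151.9  45.2] tx [-0.124  0.992  0.001] yaw_ty deg 7.11 tz [ 3.e-04  6.e-04 -1.e+00] F [-0.2 -0.1  0.5] w 87.2 q [-0.65  0.47  0.39  1.77 -0.21  0.94 -0.05]
tool delta m [-0.     -0.0004 -0.0008] per row /1 [-5.0e-05 -4.0e-04 -7.7e-04]
```

Excellent; close on the boss.

Request:
{"api": "jog_arm", "payload": {"delta_pos": [[0,0,0],[0,0,0],[0,0,0],[0,0,0],[0,0,0],[0,0,0],[0,0,0]], "dr": [[0,0,0],[0,0,0],[0,0,0],[0,0,0],[0,0,0],[0,0,0],[0,0,0]], "gripper": [0.06,0.04,0.025,0.025,0.025,0.025,0.025]}}

```text
time_s: 12.4
ee_pos: [572.0, 152.1, 46.8]
orientation: [0.0, 0.662, 0.749, 0.001]
ft_force: [0.1, -0.2, -0.6]
gripper_width: 48.5
```

```bash
python3 - <<'E'
from h import *
stat()
E
```

```text
t 12.40 pos [572.  152.1  46.8] tx [-0.123  0.992  0.001] yaw_ty deg 7.09 tz [ 0.0026  0.0015 -1.    ] F [ 0.1 -0.2 -0.6] w 48.5 q [-0.65  0.46  0.39  1.77 -0.21  0.94 -0.05]
```

Request:
{"api": "jog_arm", "payload": {"delta_pos": [[0,-0.0014,0.001],[0,0,0],[0,0,0],[0,0,0],[0,0,0]], "dr": [[0.002,-0.001,0],[0,0,0],[0,0,0],[0,0,0],[0,0,0]], "gripper": [0.025,0.025,0.025,0.025,0.025]}}

```text
time_s: 12.82
ee_pos: [570.5, 151.9, 45.8]
orientation: [0.0, 0.662, 0.749, 0.0]
ft_force: [0.2, -0.2, 0.0]
gripper_width: 35.5
```

```bash
python3 - <<'E'
from h import *
stat()
E
```

```text
t 12.82 pos [570.5 151.9  45.8] tx [-0.123  0.992  0.   ] yaw_ty deg 7.09 tz [ 8.e-04  2.e-04 -1.e+00] F [ 0.2 -0.2  0. ] w 35.5 q [-0.65  0.46  0.39  1.78 -0.21  0.94 -0.05]
```

Request:
{"api": "jog_arm", "payload": {"delta_pos": [[0,0,0],[0,0,-0.02],[0,0,-0.03],[0,0,-0.035],[0,0,-0.035],[0,0,0]], "dr": [[0,0,0],[0,0,0],[0,0,0],[0,0,0],[0,0,0],[0,0,0]], "gripper": [0.025,0.025,0.025,0.025,0.025,0.025]}}

```text
time_s: 13.32
ee_pos: [566.8, 150.6, 165.6]
orientation: [-0.002, 0.662, 0.749, -0.005]
ft_force: [1.6, 0.0, -3.4]
gripper_width: 36.4
```

```bash
python3 - <<'E'
from h import *
stat(); go([550.6,-123,165],10)
E
```

```text
t 13.32 pos [566.8 150.6 165.6] tx [-0.123  0.992 -0.004] yaw_ty deg 7.07 tz [-0.0097 -0.0048 -0.9999] F [ 1.6  0.  -3.4] w 36.4 q [-0.69  0.32  0.43  1.68 -0.14  1.18 -0.1 ]
tool delta m [-0.2695 -0.0498  0.0021] per row /10 [-0.02695 -0.00498  0.00021]
```

Picked up (Fz −3.4 N ≈ part weight). Carry over.

Request:
{"api": "jog_arm", "payload": {"delta_pos": [[-0.027,-0.005,0],[-0.027,-0.005,0],[-0.027,-0.005,0],[-0.027,-0.005,0],[-0.027,-0.005,0],[-0.027,-0.005,0],[-0.027,-0.005,0],[-0.027,-0.005,0],[-0.027,-0.005,0],[-0.027,-0.005,0],[0,0,0]], "dr": [[0,0,0],[0,0,0],[0,0,0],[0,0,0],[0,0,0],[0,0,0],[0,0,0],[0,0,0],[0,0,0],[0,0,0],[0,0,0]], "gripper": [0.025,0.025,0.025,0.025,0.025,0.025,0.025,0.025,0.025,0.025,0.025]}}

```text
time_s: 14.23
ee_pos: [546.5, -132.0, 161.1]
orientation: [-0.005, 0.659, 0.752, -0.006]
ft_force: [-0.7, -0.9, -3.9]
gripper_width: 35.7
```

```bash
python3 - <<'E'
from h import *
stat(); go([550.6,-123,150],3)
E
```

```text
t 14.23 pos [ 546.5 -132.   161.1] tx [-0.131  0.991 -0.001] yaw_ty deg 7.51 tz [-0.0153 -0.0028 -0.9999] F [-0.7 -0.9 -3.9] w 35.7 q [-0.33  0.29  0.57  1.75 -0.16  1.16  0.42]
tool delta m [0.0084 0.0054 0.011 ] per row /3 [0.00279 0.0018  0.00367]
```

Request:
{"api": "jog_arm", "payload": {"delta_pos": [[0.004,0.0025,0.003],[0.004,0.0025,0.003],[0,0,0]], "dr": [[-0.0153,0.003,0.065],[0,0,0.066],[0,0,0]], "gripper": [0.025,0.025,0.025]}}

```text
time_s: 14.48
ee_pos: [548.7, -126.5, 152.7]
orientation: [-0.001, 0.711, 0.703, -0.001]
ft_force: [-0.4, -0.8, -3.8]
gripper_width: 35.8
```

```bash
python3 - <<'E'
from h import *
stat(); go([550.6,-123,135],3)
E
```

```text
t 14.48 pos [ 548.7 -126.5  152.7] tx [0.011 1.    0.001] yaw_ty deg -0.64 tz [-0.0029  0.0013 -1.    ] F [-0.4 -0.8 -3.8] w 35.8 q [-0.35  0.3   0.59  1.77 -0.18  1.13  0.28]
tool delta m [0.0035 0.0019 0.0177] per row /3 [0.00117 0.00062 0.00591]
```

Request:
{"api": "jog_arm", "payload": {"delta_pos": [[0.0035,0.0019,0.003],[0,0,0.007],[0,0,0.007],[0,0,0]], "dr": [[-0.003,-0.001,-0.011],[0,0,0],[0,0,0],[0,0,0]], "gripper": [0.025,0.025,0.025,0.025]}}

```text
time_s: 14.82
ee_pos: [550.0, -121.8, 132.8]
orientation: [-0.001, 0.704, 0.71, -0.001]
ft_force: [-0.9, 0.5, -3.7]
gripper_width: 36.0
```

```bash
python3 - <<'E'
from h import *
stat(); p,d,cp=grab("wrist","wp1"); W=cloud(d,*cp)
go([550.6,-123,120],3)
for s in silhouettes("wrist","upper_mid")[:2]:
    m=s["pixels"]&(d>0); P=W[m]; print(s["uv"],s["confidence"],np.percentile(P[:,2],[5,30,50,80,95]).round(1),P.mean(0).round(1))
E
```

```text
t 14.82 pos [ 550.  -121.8  132.8] tx [-0.009  1.     0.   ] yaw_ty deg 0.5 tz [-1.9e-03  2.0e-04 -1.0e+00] F [-0.9  0.5 -3.7] w 36.0 q [-0.35  0.32  0.58  1.79 -0.19  1.09  0.3 ]
tool delta m [-0.001   0.0005  0.0134] per row /3 [-0.00033  0.00016  0.00447]
[317.1, 206.5] 0.81 [103.1 104.2 104.7 135.5 136.8] [ 550.5 -102.8  112.9]
```

View pics/wp1.png

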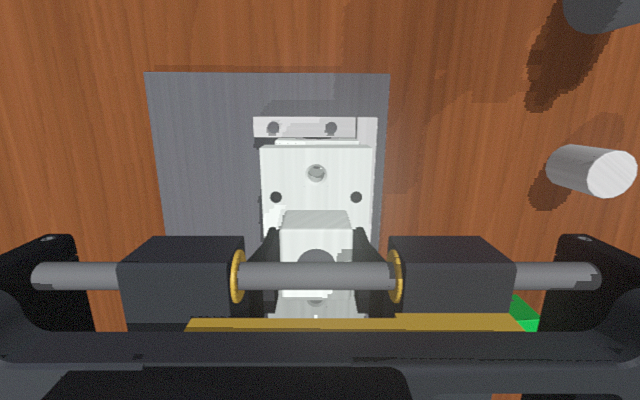

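```bash
python3 - <<'E'
from h import *
p,d,cp=load("wp1"); W=cloud(d,*cp)
m=(abs(W[...,2]-104.3)<3)&(d>0); m[:, :200]=0; m[:,420:]=0; m[235:]=0
Q=W[m]; print(len(Q),Q.min(0),Q.max(0), np.median(Q[:,2]))
L=[];Rr=[]
for r in range(155,205,3):
    q=W[r][m[r]]; 
    if len(q): L.append(q[q[:,0].argmin()]);Rr.append(q[q[:,0].argmax()])
L=np.array(L);Rr=np.array(Rr)
for e in (L,Rr): f=np.polyfit(e[:,1],e[:,0],1); print(e[:,0].mean(), np.degrees(np.arctan(-f[0])))
print("front y",[round(W[:,c][m[:,c]][:,1].max(),1) for c in range(275,365,10)])
crop=p[140:210,280:360,::-1]; cv2.imwrite("pics/hole1.png",cv2.resize(crop,None,fx=8,fy=8,interpolation=cv2.INTER_CUBIC))
print("expect hole px",proj([[550,-81.8,105]],*cp),"dowel top px",proj([[550.56,-83.2,66]],*cp))
E
```

```text
7403 [ 519.19950117 -118.02042109  101.30950415] [581.72228264 -66.2970531  107.28373695] 104.32279341312312
519.6645650582077 0.27832492388234065
581.1073950570833 0.3910007791840332
front y [np.float64(-66.6), np.float64(-66.8), np.float64(-66.9), np.float64(-66.8), np.float64(-66.5), np.float64(-66.8), np.float64(-66.7), np.float64(-66.4), np.float64(-66.7)]
expect hole px [[314.69259589 175.03867834]] dowel top px [[315.82996676 165.27793142]]
```

View pics/hole1.png

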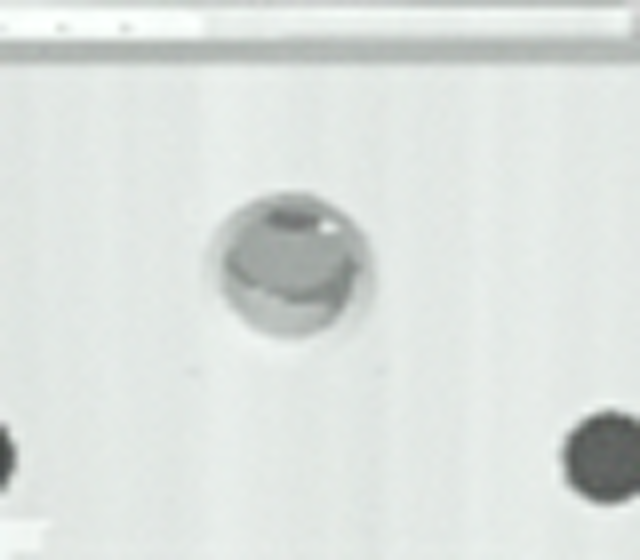

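Request:
{"api": "jog_arm", "payload": {"delta_pos": [[-0.0014,0,0.004],[0,0,0.004],[0,0,0.004],[0,0,0]], "dr": [[-0.002,0,0.007],[0,0,0],[0,0,0],[0,0,0]], "gripper": [0.025,0.025,0.025,0.025]}}

```text
time_s: 15.25
ee_pos: [550.9, -124.2, 121.6]
orientation: [0.001, 0.707, 0.707, 0.001]
ft_force: [-1.2, 0.1, -3.3]
gripper_width: 35.9
```

```bash
python3 - <<'E'
from h import *
stat(); go([550.1,-123.2,112],3)
p,d,cp=grab("wrist","wp2"); W=cloud(d,*cp)
crop=p[120:240,260:380,::-1]; cv2.imwrite("pics/hole2.png",cv2.resize(crop,None,fx=5,fy=5,interpolation=cv2.INTER_CUBIC))
E
```

```text
t 15.25 pos [ 550.9 -124.2  121.6] tx [-0.001  1.    -0.   ] yaw_ty deg 0.03 tz [ 3.e-03 -3.e-04 -1.e+00] F [-1.2  0.1 -3.3] w 35.9 q [-0.34  0.33  0.58  1.8  -0.2   1.07  0.31]
tool delta m [ 0.001  -0.0009  0.0096] per row /3 [ 0.00033 -0.00028  0.0032 ]
```

View pics/hole2.png

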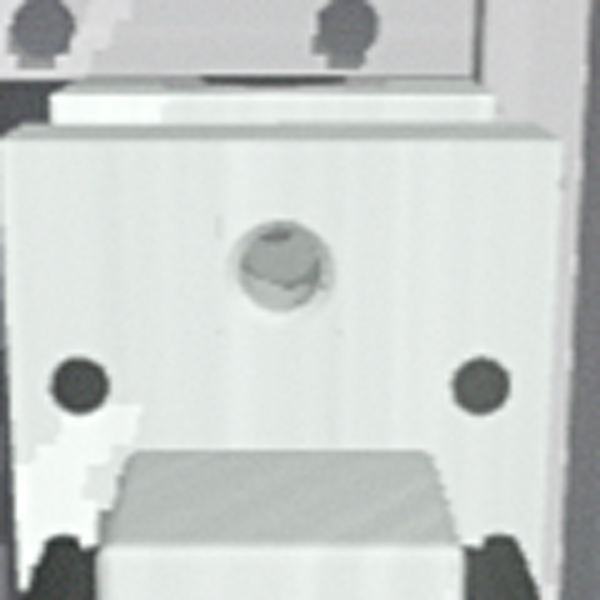

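Request:
{"api": "jog_arm", "payload": {"delta_pos": [[0.001,-0.001,0.003],[0,0,0.003],[0,0,0.002],[0,0,0]], "dr": [[0.003,0,0],[0,0,0],[0,0,0],[0,0,0]], "gripper": [0.025,0.025,0.025,0.025]}}

```text
time_s: 15.63
ee_pos: [550.2, -123.1, 113.5]
orientation: [0.0, 0.707, 0.707, 0.0]
ft_force: [0.1, -0.5, -3.8]
gripper_width: 35.8
```

```bash
python3 - <<'E'
from h import *
stat(); go([549.8,-123.2,104],3)
p,d,cp=grab("wrist","wp3"); W=cloud(d,*cp)
crop=p[120:240,260:380,::-1]; cv2.imwrite("pics/hole3.png",cv2.resize(crop,None,fx=5,fy=5,interpolation=cv2.INTER_CUBIC))
E
```

```text
t 15.63 pos [ 550.2 -123.1  113.5] tx [-0.001  1.    -0.   ] yaw_ty deg 0.04 tz [ 5.e-04 -3.e-04 -1.e+00] F [ 0.1 -0.5 -3.8] w 35.8 q [-0.34  0.34  0.57  1.81 -0.21  1.05  0.31]
tool delta m [-0.0001 -0.0004  0.0095] per row /3 [-2.00e-05 -1.30e-04  3.15e-03]
```

View pics/hole3.png

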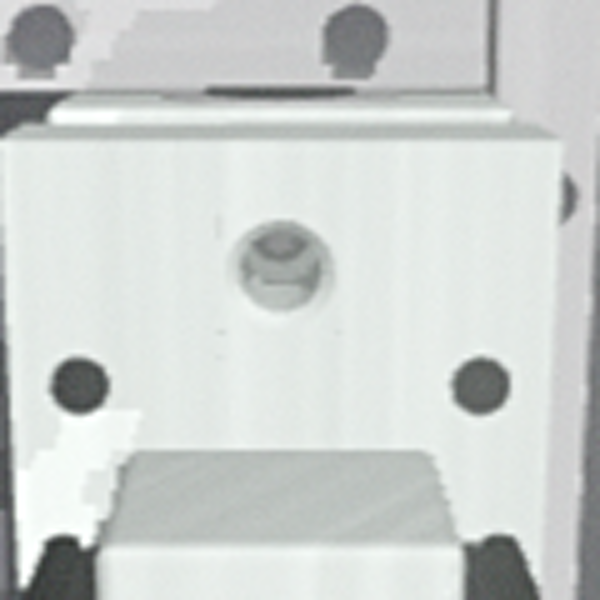

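```bash
python3 - <<'E'
from h import *
p,d,cp=load("wp3")
a=proj([[550.4,-83,85.7],[550.4,-83,66]],*cp); print(a,(a-[260,120]+.5)*5)
E
```

```text
[[314.30570335 174.90413936]
 [314.45675402 168.35773185]] [[274.02851676 277.0206968 ]
 [274.78377011 244.28865927]]
```

```bash
python3 - <<'E'
from h import *
p,d,cp=load("wp3"); W=cloud(d,*cp)
for c in (275,290,300,325,340,360):
    col=W[:,c]; 
    up=col[(abs(col[:,2]-85)<3)&(np.arange(400)<235)]; lo=col[(abs(col[:,2]-49.5)<2.5)&(np.arange(400)<235)]; st=col[(abs(col[:,2]-29.5)<2.5)&(np.arange(400)<235)]
    print(c,"upper front",up[:,1].max().round(1),"lower top front",lo[:,1].max().round(1) if len(lo) else None,"stop outer",st[:,1].max().round(1) if len(st) else None)
# vertical profile
print(W[110:150,330,1:].round(1)[::2])
for r in (150,170,190,):
    row=W[r]; up=row[(abs(row[:,2]-85)<3)]; print(r,up[:,0].min(),up[:,0].max())
m=[];
for r in (138,139,140,141,142): 
    row=W[r]; lo=row[(abs(row[:,2]-50)<3)]; 
    if len(lo): print("lower",r,lo[:,0].min(),lo[:,0].max())
E
```

```text
275 upper front -68.2 lower top front -68.0 stop outer -52.2
290 upper front -67.9 lower top front -67.9 stop outer -52.2
300 upper front -67.9 lower top front -68.3 stop outer -52.2
325 upper front -67.9 lower top front -67.9 stop outer -52.2
340 upper front -68.3 lower top front -68.0 stop outer -52.2
360 upper front -68.1 lower top front -67.9 stop outer -52.2
[[-48.2   9.4]
 [-49.7   9.1]
 [-51.1   9.4]
 [-52.2  29.6]
 [-53.6  29.8]
 [-55.   29.1]
 [-56.3  32. ]
 [-57.7  31.4]
 [-59.   32.1]
 [-60.4  32.2]
 [-61.7  32.8]
 [-63.2  32.1]
 [-64.9  27.9]
 [-66.2  29.9]
 [-67.   36. ]
 [-67.5  46.1]
 [-68.4  49.7]
 [-69.8  49.4]
 [-67.9  77.2]
 [-68.1  85.3]]
150 519.8090685492734 581.4565728857344
170 519.9592948993518 581.7301067500119
190 520.0536388656493 581.5832295744729
lower 140 542.6995302976583 560.0483369003789
lower 141 520.8018328994747 580.6390983039786
lower 142 520.9824768521504 581.1839876113822
```

Request:
{"api": "jog_arm", "payload": {"delta_pos": [[0,-0.0004,0.0025],[0,0,0.0025],[0,0,0.0025],[0,0,0]], "dr": [[0,0,0],[0,0,0],[0,0,0],[0,0,0]], "gripper": [0.025,0.025,0.025,0.025]}}

```text
time_s: 16.02
ee_pos: [550.0, -123.2, 105.7]
orientation: [0.001, 0.707, 0.707, 0.0]
ft_force: [-0.2, 0.6, -3.2]
gripper_width: 35.9
```

```bash
python3 - <<'E'
from h import *
stat(); go([550.2,-123.1,101.5],2)
E
```

```text
t 16.02 pos [ 550.  -123.2  105.7] tx [-0.001  1.    -0.   ] yaw_ty deg 0.04 tz [ 1.2e-03 -3.0e-04 -1.0e+00] F [-0.2  0.6 -3.2] w 35.9 q [-0.34  0.35  0.57  1.81 -0.22  1.04  0.32]
tool delta m [0.0001 0.0001 0.0042] per row /2 [5.00e-05 7.00e-05 2.08e-03]
```

Request:
{"api": "jog_arm", "payload": {"delta_pos": [[0,0,0.002],[0,0,0.002],[0,0,0.002],[0,0,0.0005]], "dr": [[0.001,0,0],[0,0,0],[0,0,0],[0,0,0]], "gripper": [0.025,0.025,0.025,0.025]}}

```text
time_s: 16.35
ee_pos: [550.2, -123.3, 99.3]
orientation: [0.0, 0.707, 0.707, 0.0]
ft_force: [-2.3, 0.9, 3.5]
gripper_width: 35.6
```

```bash
python3 - <<'E'
from h import *
stat(); print(manip.observe()["moment"].round(2))
E
```

```text
t 16.35 pos [ 550.2 -123.3   99.3] tx [-0.001  1.     0.   ] yaw_ty deg 0.03 tz [ 4.e-04  0.e+00 -1.e+00] F [-2.3  0.9  3.5] w 35.6 q [-0.33  0.36  0.57  1.82 -0.22  1.03  0.32]
[ 0.09  0.79 -0.01]
```

Request:
{"api": "jog_arm", "payload": {"delta_pos": [[0,-0.0002,0.002],[0,-0.0002,0.002],[0,0,0.002],[0,0,0.002]], "dr": [[0,0,0],[0,0,0],[0,0,0],[0,0,0]], "gripper": [0.025,0.025,0.025,0.025]}}

```text
time_s: 16.68
ee_pos: [550.3, -123.3, 95.7]
orientation: [-0.001, 0.707, 0.707, 0.002]
ft_force: [-15.9, 4.2, 33.9]
gripper_width: 35.9
```

```bash
python3 - <<'E'
from h import *
stat(); print(manip.observe()["moment"].round(2))
E
```

```text
t 16.68 pos [ 550.3 -123.3   95.7] tx [-0.     1.     0.003] yaw_ty deg 0.02 tz [ 0.0014  0.0029 -1.    ] F [-15.9   4.2  33.9] w 35.9 q [-0.33  0.37  0.56  1.82 -0.23  1.02  0.33]
[0.77 3.98 0.04]
```

Request:
{"api": "jog_arm", "payload": {"delta_pos": [[0,-0.0003,0.001],[0,-0.0003,0.001]], "dr": [[0,0,0],[0,0,0]], "gripper": [0.025,0.025]}}

```text
time_s: 16.85
ee_pos: [550.3, -123.4, 95.8]
orientation: [-0.0, 0.707, 0.707, 0.003]
ft_force: [-3.4, 1.0, 9.2]
gripper_width: 36.1
```

```bash
python3 - <<'E'
from h import *
stat(); print(manip.observe()["moment"].round(2))
E
```

```text
t 16.85 pos [ 550.3 -123.4   95.8] tx [-0.     1.     0.004] yaw_ty deg 0.01 tz [ 0.0031  0.0041 -1.    ] F [-3.4  1.   9.2] w 36.1 q [-0.33  0.36  0.56  1.82 -0.23  1.02  0.33]
[ 0.12  1.15 -0.02]
```

Request:
{"api": "jog_arm", "payload": {"delta_pos": [[0,-0.0003,0.0014],[0,-0.0003,0.0014]], "dr": [[0.001,-0.002,0],[0,0,0]], "gripper": [0.025,0.025]}}

```text
time_s: 17.02
ee_pos: [550.3, -123.4, 95.7]
orientation: [0.0, 0.707, 0.707, 0.003]
ft_force: [-9.2, 2.5, 19.3]
gripper_width: 35.7
```

```bash
python3 - <<'E'
from h import *
stat(); print(manip.observe()["moment"].round(2))
p,d,cp=grab("wrist","wf1"); W=cloud(d,*cp); stat()
for c in (275,290,300,325,340,360):
    col=W[:235,c]; up=col[abs(col[:,2]-67.5)<3]; st=col[abs(col[:,2]-29.5)<2.5]
    print(c,"upper front",up[:,1].max().round(1),"z",np.median(up[:,2]).round(1),"stop outer",st[:,1].max().round(1) if len(st) else None)
for r in (150,170,190,):
    row=W[r]; up=row[(abs(row[:,2]-67.5)<3)]; print(r,up[:,0].min(),up[:,0].max())
grab("side","sf1"); stat()
b=cv2.imread("pics/sf1.png")[200:300,220:350]; cv2.imwrite("pics/sf1c.png",cv2.resize(b,None,fx=5,fy=5,interpolation=cv2.INTER_CUBIC))
E
```

```text
t 17.02 pos [ 550.3 -123.4   95.7] tx [-0.     1.     0.004] yaw_ty deg -0.0 tz [ 0.0037  0.0036 -1.    ] F [-9.2  2.5 19.3] w 35.7 q [-0.33  0.36  0.56  1.82 -0.23  1.02  0.33]
[ 0.3   2.49 -0.09]
t 17.07 pos [ 550.3 -123.4   95.7] tx [0.    1.    0.004] yaw_ty deg -0.0 tz [ 0.0038  0.0037 -1.    ] F [-7.2  3.  17.1] w 35.9 q [-0.33  0.36  0.56  1.82 -0.23  1.02  0.33]
275 upper front -68.0 z 67.4 stop outer -51.9
290 upper front -68.2 z 67.3 stop outer -51.9
300 upper front -68.2 z 67.4 stop outer -51.9
325 upper front -68.1 z 67.2 stop outer -51.9
340 upper front -68.3 z 67.1 stop outer -51.9
360 upper front -68.1 z 67.4 stop outer -52.6
150 520.1873782086249 581.8089924663954
170 520.3479299935755 581.8620628346234
190 520.3400385611553 581.9585534827323
t 17.12 pos [ 550.3 -123.4   95.7] tx [-0.     1.     0.004] yaw_ty deg 0.0 tz [ 0.0039  0.0037 -1.    ] F [-6.9  3.4 17.3] w 35.8 q [-0.33  0.36  0.56  1.82 -0.23  1.02  0.33]
```

View pics/sf1c.png

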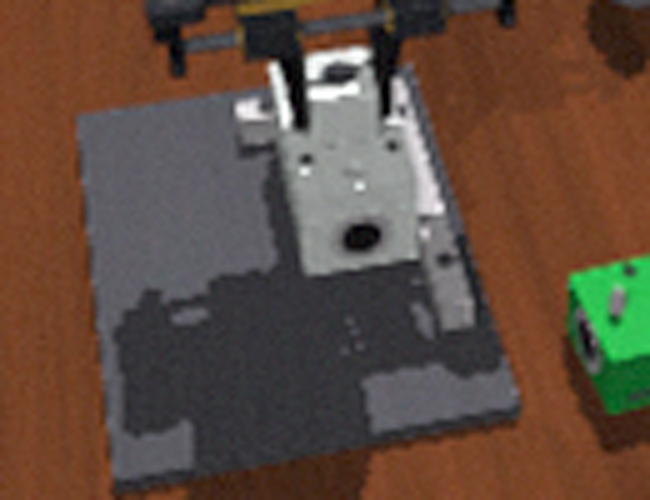

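View pics/wf1.png

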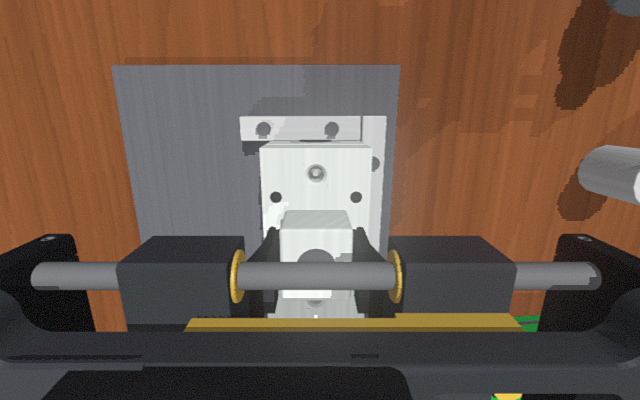

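The wrist image shows the dowel centred in its hole at about (316,172) and the upper half up against the end stop, at the same edges as the lower half. The side view shows no joint gap. The force is steady at about 17 N, so I'm handing in.

```bash
python3 - <<'E'
from h import *
stat(); print(manip.close_job()); 
try: stat()
except Exception as e: print(e)
E
```

```text
t 17.12 pos [ 550.3 -123.4   95.7] tx [-0.     1.     0.004] yaw_ty deg 0.0 tz [ 0.0039  0.0037 -1.    ] F [-6.9  3.4 17.3] w 35.8 q [-0.33  0.36  0.56  1.82 -0.23  1.02  0.33]
the job is handed in; nothing more can be done
None
the job is handed in; nothing more can be done
```

The job is handed in at about 17 s of the 72 s. The lower half is against both stops and the upper half is on its dowels. The joint is pressed closed, with the gripper still holding it.

- **Lower half:** I gripped the white block on the plate, slid and turned it against the fence and the end stop, and let go. After release it measured at (550.6, −123.2) mm with no turn, against the (550.5, −122.8) mm expected when flush.
- **Upper half:** I gripped the white plate by its boss and lined it up over the lower half; the front edges agreed within about 0.3 mm. I then lowered it onto the dowels and pressed.
- **Last checks:** The plate's top read 67.3 mm; closed should be 68, and the camera read about 0.6 mm low throughout. The tool height also matched a closed joint, and one dowel showed centred in its hole. The push held at about 17 N down, with about 7 N sideways into the fence.
- **Disagreements:**
  - One early press briefly reached 34 N, above the 10–20 N recommended, and I eased it off at once.
  - Before lowering, the hole and dowel pixels suggested an offset of 1–2 mm. The depth edges showed none, and the halves went together without resistance.
- **Not re-measured:** Once the upper half covered it, I checked the lower half's position only through the upper half's edges and the pictures. I did not re-measure the bystanders, but no move went near them.

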